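Sort out the fondue sauce crocks

ROBOT

A 7-joint arm with a two-finger parallel gripper is mounted at the origin on the work surface. World frame = base frame: x ahead of the robot, y to its left, z up, the work surface at z = 0. Lengths are in m, angles in rad, forces in N, time in s.
With the tool pointing down it reaches from about 0.425 to 0.95 m from the base axis. Payload 4.7 kg.
Tool frame: the origin (TCP) lies where the fingers leave the gripper's body, on its centre line; the fingertips stand 73 mm ahead of it and the grasp point (between the pads) lies 54 mm ahead of it (r.grip_depth is the distance from the TCP to the grasp point, in m); z points along the fingers, y is the line along which they close (so a half turn about z gives the same grasp; the last joint's range is limited). The gripper opens to 85 mm and grips with 20 to 120 N. Pads are 22 mm wide; open, the fingers measure 114 mm over their backs; the gripper's body (76 mm by 85 mm) begins 54 mm behind the grasp point. The pads swing forward as they close: fully open they stand 13 mm farther back than shut.
Start: joints at [1.169, 0.469, -0.049, 1.532, 0.024, 1.141, -0.082], TCP at [0.246, -0.629, 0.304] pointing down, gripper open.
Joint ranges: [-2.59, 2.59], [-0.33, 1.99], [-1.39, 1.29], [0.1, 2.45], [-1.04, 4.18], [0.21, 1.99], [-2.66, 2.66]. Speed limits (rad/s): [2.57, 2.57, 3.14, 3.14, 3.14, 3.14, 3.14].

INTERFACE

Orientations are given as a 3x3 rotation matrix whose columns are the frame's x, y, z axes.
In Python, from rig import r gives the robot as it stands.
- The arm moves only by the shell command python3 -m jog 'ROWS' [FORCE]. ROWS is JSON, a list of rows, each a list of 5 numbers: the opening, from -1 (shut) to 1 (fully open), then the shift along the tool's x, y, z as a fraction of full scale, then the turn about the tool's z as a fraction of full scale. A call has 1 to 12 rows; each row shifts and turns the commanded pose from where the row before left it, along the tool's axes as they then stand; what a row does not reach is not made up. Full scale, the value 1, is 0.02 m for a shift and 4 degrees for a turn. A row lasts 1/12 s, in which the tool goes at most 41.7 mm and 7.16 degrees, less where a joint would pass 70% of its speed; a pose out of reach is approached as far as the arm can. A call with a number of a shift or a turn outside -1 to 1 is refused whole. A call with a gripper value outside its range is refused whole. The fingers move at their own pace and stop on an object; FORCE is the grip in N (left out, the last holds). Time passes only in rows, so rows that do not move let the fingers close. It gives the time, the measured TCP pose, the force, the opening and the grip force at its end, in the units of the state.
- r.get_state(): the state, without advancing time (a new reading comes with each control period).
- r.camera(name): name is "side" or "top"; returns the picture (420x560x3 uint8, blue, green, red); there is no depth.
- r.camera_model(name): a dict with "camera_matrix" (3x3 intrinsics, pixels), "R" (3x3) and "t" (3): a world point X has camera coordinates R X + t. Camera axes: x right, y down, z forward; pixel columns grow to the right and rows downward; lengths in m; the calibration is good to about 2 mm. A picture is of the moment at which its call begins. camera_model takes no time and is no camera call.
- r.sign_off(): hands the job in; it is judged then, once.
The state is a dict: "time": time; "joint_pos": joint angles; "qvel": joint speeds; "joint_efforts": joint torques, N m; "tcp_pos": TCP position; "ee_rot": TCP orientation; "contact_force": force on the tool from outside, world axes, zero at the start; "ft_torque": the same for the moment, N m; "opening": opening from 0.0 (shut) to 1.0 (fully open); "grip_force": force on a finger pad.
Only numpy, scipy, OpenCV 4.12 (cv2) and the standard library are available. Lean on these libraries where they do the work, as an engineer would, in place of code of your own. Each camera call takes 0.05 s, during which the arm holds its last target. There are 200 camera calls.

TASK

The fondue sauces are mixed up: two or all three coloured crocks stand on each other's trivets. Load the spare white-lidded crock onto the sprung lift, and change the others over until the red, blue and yellow crocks each stand on the trivet of their own lid colour; the cork mat may serve as the free spot on the way. Keep the crocks upright, set them down rather than dropping them, and leave each one wholly on its own place, well centred.

Things in the scene. Friction and masses are not known exactly. Their poses are not given: they have to be found in the camera images.
- crock_red: Stoneware sauce crock, round, white body 62 mm in diameter (foot 56 mm), with a red lid fixed on (does not come off): lid top 50 mm above the base, on it an upright round red knob 22 mm in diameter and 28 mm tall (from 50 to 78 mm above the base), the part to grip from above. About 0.3 kg. Origin: centre of the underside; z up.
- crock_blue: Stoneware sauce crock, round, white body 62 mm in diameter (foot 56 mm), with a blue lid fixed on (does not come off): lid top 50 mm above the base, on it an upright round blue knob 22 mm in diameter and 28 mm tall (from 50 to 78 mm above the base), the part to grip from above. About 0.3 kg. Origin: centre of the underside; z up.
- crock_yellow: Stoneware sauce crock, round, white body 62 mm in diameter (foot 56 mm), with a yellow lid fixed on (does not come off): lid top 50 mm above the base, on it an upright round yellow knob 22 mm in diameter and 28 mm tall (from 50 to 78 mm above the base), the part to grip from above. About 0.3 kg. Origin: centre of the underside; z up.
- crock_white: Stoneware sauce crock, round, white body 62 mm in diameter (foot 56 mm), with a white lid fixed on (does not come off): lid top 50 mm above the base, on it an upright round white knob 22 mm in diameter and 28 mm tall (from 50 to 78 mm above the base), the part to grip from above. About 0.3 kg. Origin: centre of the underside; z up. The spare crock; starts on the cork mat.
- trivet_red: Round red trivet fixed to the board, 86 mm in diameter, flat top 8 mm high. One of the coloured crocks is on it at the start. Origin: centre of the underside.
- trivet_blue: Round blue trivet fixed to the board, 86 mm in diameter, flat top 8 mm high. One of the coloured crocks is on it at the start. Origin: centre of the underside.
- trivet_yellow: Round yellow trivet fixed to the board, 86 mm in diameter, flat top 8 mm high. One of the coloured crocks is on it at the start. Origin: centre of the underside.
- cork_mat: Round brown cork mat fixed to the board, 86 mm in diameter, flat top 8 mm high; carries the white crock at the start. Origin: centre of the underside.
- lift: Sprung dish lift, empty at the start: fixed round steel tub, 108 mm across the foot, 34 mm high, with a flat round aluminium plate 86 mm in diameter above it on the same axis. Plate top 66 mm above the board when empty; a crock sinks it 14 to 28 mm (spring about 120 N/m, stop at 30 mm). Nothing stands above the plate. Origin: centre of the tub's underside.
- lift_plate (a joint): How far the lift's plate has sunk, in m: 0 empty (top 66 mm above the board), 0.03 at the bottom stop.
Mind the look-alikes: they are no part of the job. Leave any turquoise look-alike of the crock_white alone.

How it is judged:
At the end, for the whole second after the job is handed in: The red, blue and yellow crocks each stand upright (within 0.1 rad) on the trivet of their own colour, centres within 15 mm; the white crock stands upright on the lift's plate, within 15 mm of its centre, with the plate sunk by more than 10 mm; all are released and at rest (horizontal distance between crock_red and trivet_red below 0.015 m and angle between each of crock_red, crock_blue, crock_yellow, crock_white's own z axis and vertical below 0.1 rad and linear speed of each of crock_red, crock_blue, crock_yellow, crock_white below 0.02 m/s and angular speed of each of crock_red, crock_blue, crock_yellow, crock_white below 0.2 rad/s and z of crock_red in the frame of trivet_red below 0.013 m and horizontal distance between crock_blue and trivet_blue below 0.015 m and z of crock_blue in the frame of trivet_blue below 0.013 m and horizontal distance between crock_yellow and trivet_yellow below 0.015 m and z of crock_yellow in the frame of trivet_yellow below 0.013 m and horizontal distance between crock_white and lift below 0.015 m and z of crock_white in the frame of lift between 0.034 and 0.058 m and value of joint lift_plate above 0.01 m); the robot touches nothing.
It fails at once if a crock is tipped over (more than 0.6 rad) (angle between any of crock_red, crock_blue, crock_yellow, crock_white's own z axis and vertical above 0.6 rad).
It fails at once if a crock is dropped (moves faster than 0.7 m/s, a fall of about 25 mm, with no finger touching it) ((linear speed of crock_red above 0.7 m/s and contact force between crock_red and the fingers below 0.05 N) or (linear speed of crock_blue above 0.7 m/s and contact force between crock_blue and the fingers below 0.05 N) or (linear speed of crock_yellow above 0.7 m/s and contact force between crock_yellow and the fingers below 0.05 N) or (linear speed of crock_white above 0.7 m/s and contact force between crock_white and the fingers below 0.05 N)).
It also fails if it takes over 128 s, if anything falls off the work surface, if the arm or the gripper's body presses on something with over 40 N, if the wrist force passes 120 N, or if a joint passes its speed limit or range.

## Working session

There is one attempt and no reset: what is moved stays moved. The work goes in short steps, Python scripts to look and compute and a shell command to move; the robot and the scene stay as the last step left them, time stands still between calls to the robot, and variables do not carry over. Pictures are saved under pics/ and viewed, at most 14 in all, crops included, and the job is handed in when it is done.

```bash
ls; mkdir -p pics
python3 - <<'E'
from rig import r
import cv2, numpy as np
for n in("top","side"):
    cv2.imwrite(f"pics/{n}0.png",r.camera(n))
    m=r.camera_model(n);print(n,m)
s=r.get_state();print(s["time"],s["tcp_pos"],np.round(s["ee_rot"],3),s["opening"],s["contact_force"])
E
```

```text
pics
top {'camera_matrix': array([[523.88053109,   0.        , 278.29445237],
       [  0.        , 523.88053109, 204.73622579],
       [  0.        ,   0.        ,   1.        ]]), 'R': array([[-0.00987323, -0.99988003, -0.01193517],
       [-0.98830049,  0.01157421, -0.15207954],
       [ 0.15219943,  0.01029402, -0.98829619]]), 't': array([-0.02028582,  0.52081785,  0.97586257])}
side {'camera_matrix': array([[380.40785804,   0.        , 277.63597219],
       [  0.        , 380.40785804, 210.60167285],
       [  0.        ,   0.        ,   1.        ]]), 'R': array([[-0.7665236 , -0.64198182,  0.01734678],
       [-0.4838809 ,  0.55957065, -0.67285954],
       [ 0.42225685, -0.52415649, -0.73956685]]), 't': array([0.34815945, 0.28970214, 0.56303186])}
0.1 [ 0.24570602 -0.62826577  0.30296474] [[ 0.931  0.364 -0.001]
 [ 0.364 -0.931  0.002]
 [-0.    -0.002 -1.   ]] 1.004272794308784 [ 0.31849289 -0.32843804 -0.4961053 ]
```

View pics/top0.png

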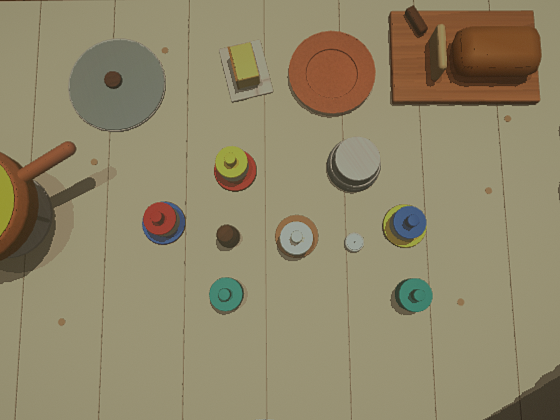

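View pics/side0.png

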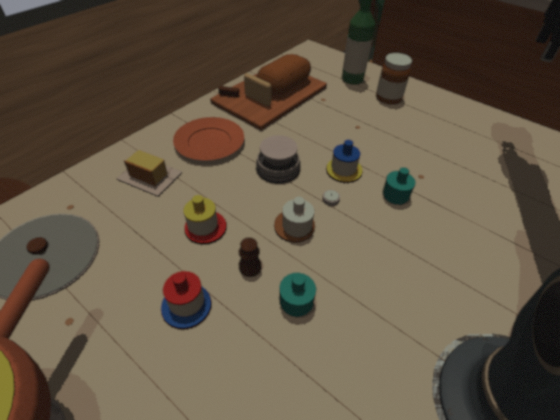

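The top view shows a full three-way cycle. The yellow crock is on the red trivet (235,170), red is on blue (163,222), and blue is on yellow (405,226). White is on the cork mat (297,236) and the lift is at (355,163). Turquoise decoys stand at (226,295) and (413,295), and a mill and a shaker are at (228,236) and (354,243).

```bash
cat > h.py <<'E'
from rig import r
import cv2, numpy as np
def ray(n,uv,z):
    m=r.camera_model(n);K,R,t=m["camera_matrix"],m["R"],np.array(m["t"])
    uv=np.atleast_2d(np.asarray(uv,float));d=(R.T@np.linalg.inv(K)@np.c_[uv,np.ones(len(uv))].T).T
    c=-R.T@t
    return (c+d*((z-c[2])/d[:,2])[:,None])[:,:2]
def proj(n,X):
    m=r.camera_model(n);p=m["camera_matrix"]@(m["R"]@np.array(X)+m["t"]);return p[:2]/p[2]
def mec(n,mask,z):  # enclosing circle on plane z
    v,u=np.nonzero(mask)
    P=ray(n,np.c_[u,v],z).astype(np.float32)
    c,rad=cv2.minEnclosingCircle(P);return np.round(c,4),round(rad,4)
E
python3 - <<'E'
from h import *
im=cv2.imread("pics/top0.png");hsv=cv2.cvtColor(im,cv2.COLOR_BGR2HSV)
for n,(u,v) in dict(redtriv=(235,182),yelcrock=(230,176),bluetriv=(172,238),redcrock=(160,230),yeltriv=(394,238),bluecrock=(403,228),cork=(305,220),white=(297,248),lift=(357,150),bg=(260,200),tub=(352,186)).items(): print(n,hsv[v,u])
def z(n,box,f):
    x,y,w,h=box;i=cv2.imread(f"pics/{n}0.png")[y:y+h,x:x+w];return cv2.convertScaleAbs(cv2.resize(i,None,fx=f,fy=f,interpolation=cv2.INTER_CUBIC),alpha=1.3)
cv2.imwrite("pics/c1.png",np.vstack([np.hstack([z("top",b,4) for b in((205,135,65,65),(130,190,65,65),(375,195,65,65))]),np.hstack([z("top",b,4) for b in((265,205,65,65),(323,130,65,65),)]+[z("side",(255,130,65,65),4)])]))
E
```

```text
redtriv [ 13 134  80]
yelcrock [ 33 149 173]
bluetriv [108 116 136]
redcrock [  4 171 152]
yeltriv [ 22 147 120]
bluecrock [108 112 116]
cork [ 15 129 142]
white [ 54  16 163]
lift [ 24  35 155]
bg [ 25  61 154]
tub [22 54 89]
```

View pics/c1.png

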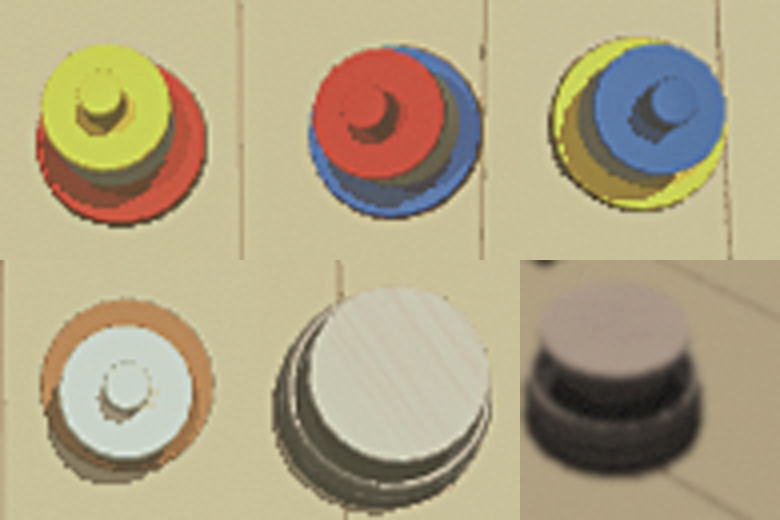

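The crops show every lid disc in full (each about 33 px across) and more than half of each trivet rim, so circle fits will work. The lift plate is the light disc, about 45 px across, centred near (355,160).

```bash
cat >> h.py <<'E'
RNG=dict(red=((0,90,40),(11,255,255)),blue=((100,70,40),(118,255,255)),yellow=((24,95,60),(38,255,255)),white=((0,0,150),(180,32,255)))
BOX=dict(R=(205,135,65,65),B=(130,190,65,65),Y=(375,195,65,65),C=(265,205,65,65),L=(323,125,65,70))
def cmask(im,lo,hi,box,largest=True,vmin=None):
    hsv=cv2.cvtColor(im,cv2.COLOR_BGR2HSV);m=cv2.inRange(hsv,lo,hi);k=np.zeros_like(m);x,y,w,h=box;k[y:y+h,x:x+w]=255;m&=k
    m=cv2.morphologyEx(m,cv2.MORPH_OPEN,np.ones((2,2),np.uint8))
    if largest:
        n,l,s,_=cv2.connectedComponentsWithStats(m)
        m=(l==1+s[1:,4].argmax()).astype(np.uint8)*255
    return m
E
python3 - <<'E'
from h import *
im=cv2.imread("pics/top0.png")
for c,b in(("yellow","R"),("red","B"),("blue","Y"),("white","C")):
    m=cmask(im,*RNG[c],BOX[b]);print("lid",c,mec("top",m,.058),np.count_nonzero(m))
for lo,hi,b in(((0,100,40),(16,255,255),"R"),(*RNG["blue"],"B"),((18,95,60),(38,255,255),"Y"),((8,90,50),(19,255,255),"C")):
    m=cmask(im,lo,hi,BOX[b],False);m=cv2.morphologyEx(m,cv2.MORPH_OPEN,np.ones((3,3),np.uint8));print("trivet",b,mec("top",m,.008),np.count_nonzero(m))
hsv=cv2.cvtColor(im,cv2.COLOR_BGR2HSV)
m=cmask(im,(0,0,125),(180,50,255),BOX["L"]);m=cv2.morphologyEx(m,cv2.MORPH_OPEN,cv2.getStructuringElement(2,(9,9)));print("plate",mec("top",m,.066),np.count_nonzero(m))
m=cv2.inRange(hsv,(0,0,0),(180,255,110));k=np.zeros_like(m);k[125:195,323:390]=1;m*=k;n,l,s,_=cv2.connectedComponentsWithStats(m);m=l==1+s[1:,4].argmax();print("tub/shadow",mec("top",m,.0))
for u,v in((228,236),(354,243),(226,295),(413,295)):print("obst",ray("top",(u,v),.05))
E
```

```text
lid yellow (array([0.6017, 0.0626]), 0.0318) 759
lid red (array([0.4926, 0.1992]), 0.0318) 819
lid blue (array([ 0.4804, -0.2746]), 0.031) 757
lid white (array([ 0.4533, -0.061 ]), 0.0307) 756
trivet R (array([0.5959, 0.0595]), 0.0434) 563
trivet B (array([0.49  , 0.2017]), 0.0419) 217
trivet Y (array([ 0.4789, -0.2762]), 0.0434) 511
trivet C (array([ 0.4605, -0.0627]), 0.0431) 505
plate (array([ 0.6044, -0.1799]), 0.0432) 1522
tub/shadow (array([ 0.6033, -0.1771]), 0.0561)
obst [[0.45990004 0.07031695]]
obst [[ 0.44398026 -0.16868062]]
obst [[0.34923675 0.07353883]]
obst [[ 0.34586635 -0.27535487]]
```

Run:
```python
from h import *
im=cv2.imread("pics/top0.png")
for lo in((95,45,30),(98,60,30)):
    m=cmask(im,lo,(125,255,255),BOX["B"]);print("B",mec("top",m,.008),np.count_nonzero(m))
si=cv2.imread("pics/side0.png")
for c,b,z in(("red",(175,205,60,45),.008),("blue",(155,275,65,55),.008)):
    m=cmask(si,*RNG[c],b);print("side trivet",c,mec("side",m,z),np.count_nonzero(m))
from rig import r
R=r.get_state()["ee_rot"]; p=r.get_state()["tcp_pos"]
d=np.array([.4533,-.061,.3])-p;print("white in tool axes",R.T@d*1000, np.degrees(np.arctan2(R[1,0],R[0,0])))
```

```text
B (array([0.4903, 0.2024]), 0.0427) 383
B (array([0.4901, 0.2024]), 0.0425) 306
side trivet red (array([0.591 , 0.0627]), 0.0445) 554
side trivet blue (array([0.4864, 0.2054]), 0.0419) 689
white in tool axes [ 399.93819385 -452.69199504    3.72843388] 21.35875718904896
```

```bash
python3 -m jog '[[1,0,0,0,0.89],[1,0,0,0,0.89],[1,0,0,0,0.89],[1,0,0,0,0.89],[1,0,0,0,0.89],[1,0,0,0,0.89],[1,0.8,0,0,0],[1,1,0,0,0],[1,1,0,0,0],[1,1,0,0,0],[1,1,0,0,0],[1,0.8,0,0,0]]' 40; python3 -m jog '[[1,0.4,-1,0,0],[1,0.4,-1,0,0],[1,0.4,-1,0,0],[1,0.4,-1,0,0],[1,0.4,-1,0,0],[1,0.4,-1,0,0],[1,0.4,-1,0,0],[1,0.4,-1,0,0],[1,0.4,-1,0,0],[1,0.4,-1,0,0],[1,0.4,-1,0,0],[1,0.4,-1,0,0]]';  python3 -m jog '[[1,0,-1,0,0],[1,0,-1,0,0],[1,0,-1,0,0],[1,0,-1,0,0],[1,0,-1,0,0],[1,0,-1,0,0],[1,0,-1,0,0],[1,0,-1,0,0],[1,0,-1,0,0],[1,0,-1,0,0],[1,0,-1,0,0],[1,0,-1,0,0]]'
cat >> h.py <<'E'
def go(x,y,z):  # remaining shift in full-scale units, tool axes
    s=r.get_state();R=s["ee_rot"]
    print("t",round(s["time"],2),"tcp",np.round(s["tcp_pos"],4),"yaw",round(float(np.degrees(np.arctan2(R[1,0],R[0,0]))),2),"F",np.round(s["contact_force"],1),"open",round(s["opening"],3),"grip",round(s["grip_force"],1))
    print("units",np.round(R.T@(np.array([x,y,z])-s["tcp_pos"])/.02,2))
E
python3 -c "
from h import *
go(.4533,-.061,.135)"
```

```text
time: 1.1
tcp_pos: [0.3613, -0.6276, 0.3034]
ee_rot: [[1.0, 0.004, 0.001], [0.004, -1.0, 0.001], [0.001, -0.001, -1.0]]
contact_force: [0.4, 0.1, 0.6]
opening: 0.997
grip_force: 0.0
time: 2.1
tcp_pos: [0.455, -0.3871, 0.3038]
ee_rot: [[1.0, 0.002, 0.0], [0.002, -1.0, 0.0], [0.0, -0.0, -1.0]]
contact_force: [0.8, 0.4, 0.2]
opening: 0.999
grip_force: 0.0
time: 3.1
tcp_pos: [0.4543, -0.1471, 0.304]
ee_rot: [[1.0, 0.002, 0.0], [0.002, -1.0, 0.0], [0.0, -0.0, -1.0]]
contact_force: [0.8, 0.0, 0.5]
opening: 0.999
grip_force: 0.0
t 3.1 tcp [ 0.4543 -0.1471  0.304 ] yaw 0.1 F [0.8 0.  0.5] open 0.999 grip 0.0
units [-0.04 -4.3   8.45]
```

```bash
python3 -m jog '[[1,0,-0.9,0,0],[1,0,-0.9,0,0],[1,0,-0.9,0,0],[1,0,-0.8,0,0],[1,0,-0.7,0,0],[1,0,0,1,0],[1,0,0,1,0],[1,0,0,1,0],[1,0,0,1,0],[1,0,0,1,0],[1,0,0,0,0],[1,0,0,0,0]]'
python3 -c "
from h import *
go(.4533,-.061,.135)
im=r.camera('side');cv2.imwrite('pics/s1.png',cv2.resize(im[120:330,180:460],None,fx=2.5,fy=2.5))
print(ray('side',(299,203),.086),proj('side',(.4533,-.061,.086)))"
```

```text
time: 4.1
tcp_pos: [0.4538, -0.0641, 0.2035]
ee_rot: [[1.0, 0.001, -0.002], [0.001, -1.0, 0.001], [-0.002, -0.001, -1.0]]
contact_force: [-0.1, 0.3, 1.0]
opening: 1.0
grip_force: 0.0
t 4.1 tcp [ 0.4538 -0.0641  0.2035] yaw 0.07 F [-0.1  0.3  1. ] open 1.0 grip 0.0
units [-0.02 -0.15  3.42]
[[ 0.44779107 -0.0526632 ]] [299.39645242 199.21235653]
```

View pics/s1.png

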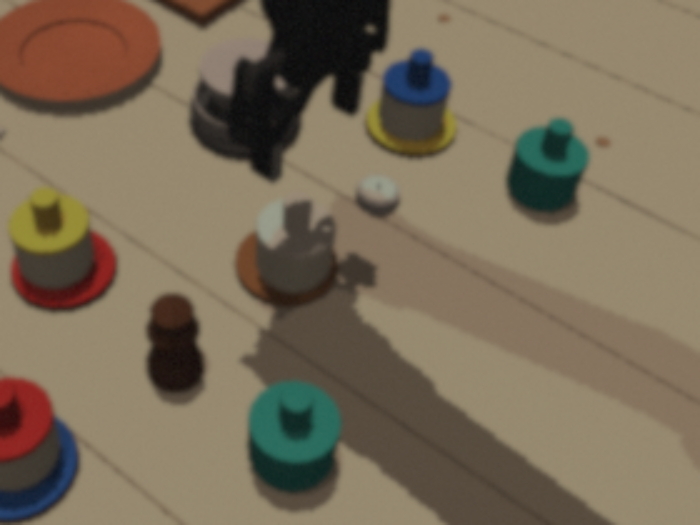

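The open fingers straddle the white crock in the side view, with tips near (265,165) and (345,100) in the crop, and the knob is between them. I'll descend and grip.

```bash
python3 -m jog '[[1,0,-0.15,0.8,0],[1,0,0,0.9,0],[1,0,0,0.7,0],[1,0,0,0.5,0],[1,0,0,0.5,0],[1,0,0,0,0],[-1,0,0,0,0],[-1,0,0,0,0],[-1,0,0,0,0],[-1,0,0,0,0],[-1,0,0,0,0],[-1,0,0,0,0]]' 50;python3 -m jog '[[-1,0,0,0,0],[-1,0,0,0,0],[-1,0,0,0,0]]'
```

```text
time: 5.15
tcp_pos: [0.4542, -0.0614, 0.1364]
ee_rot: [[1.0, 0.0, 0.001], [0.0, -1.0, 0.0], [0.001, -0.0, -1.0]]
contact_force: [0.7, 0.3, 3.2]
opening: 0.238
grip_force: 48.7
time: 5.4
tcp_pos: [0.4543, -0.0614, 0.1364]
ee_rot: [[1.0, 0.0, 0.001], [0.0, -1.0, 0.0], [0.001, -0.0, -1.0]]
contact_force: [-0.4, 1.2, 6.1]
opening: 0.238
grip_force: 49.0
```

```bash
python3 -m jog '[[-1,0,0,-0.3,0],[-1,0,0,-0.6,0],[-1,0,0,-0.9,0],[-1,0,0,-0.9,0],[-1,0,0,-0.9,0],[-1,0,0,-0.9,0],[-1,0,0,-0.7,0],[-1,0,0,-0.4,0],[-1,0.2,0.16,0,0],[-1,0.4,0.32,0,0],[-1,0.6,0.48,0,0],[-1,0.8,0.64,0,0]]';python3 -m jog '[[-1,0.9,0.7,0,0],[-1,0.9,0.7,0,0],[-1,0.9,0.7,0,0],[-1,0.9,0.7,0,0],[-1,0.8,0.64,0,0],[-1,0.6,0.48,0,0],[-1,0.4,0.32,0,0],[-1,0.2,0.12,0,0],[-1,0,0,0,0],[-1,0,0,0,0],[-1,0,0,0,0],[-1,0,0,0,0]]'
python3 -c "
from h import *
go(.6054,-.180,.194)
im=r.camera('side');cv2.imwrite('pics/s2.png',cv2.resize(im[60:270,180:460],None,fx=2.5,fy=2.5))"
```

```text
time: 6.4
tcp_pos: [0.4935, -0.0939, 0.2464]
ee_rot: [[1.0, 0.001, -0.003], [0.001, -1.0, 0.0], [-0.003, -0.0, -1.0]]
contact_force: [-0.0, -0.5, -3.0]
opening: 0.237
grip_force: 49.1
time: 7.4
tcp_pos: [0.6053, -0.1801, 0.248]
ee_rot: [[1.0, 0.001, -0.0], [0.001, -1.0, 0.0], [-0.0, -0.0, -1.0]]
contact_force: [-0.1, 0.7, -2.7]
opening: 0.235
grip_force: 49.1
t 7.4 tcp [ 0.6053 -0.1801  0.248 ] yaw 0.06 F [-0.1  0.7 -2.7] open 0.235 grip 49.1
units [ 0.  -0.   2.7]
```

View pics/s2.png

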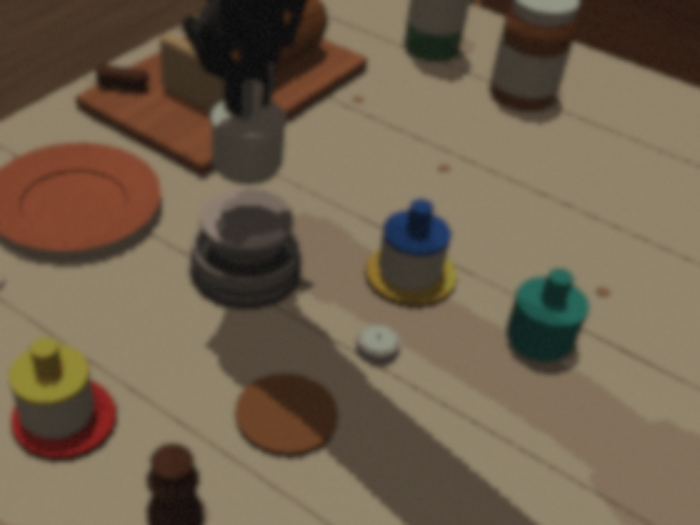

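The white crock hangs upright above the plate and the cork mat is empty. I'll lower it until the spring carries its weight.

```bash
python3 -m jog '[[-1,0,0,0.4,0],[-1,0,0,0.6,0],[-1,0,0,0.6,0],[-1,0,0,0.5,0],[-1,0,0,0.4,0],[-1,0,0,0.3,0],[-1,0,0,0.3,0],[-1,0,0,0.3,0],[-1,0,0,0.2,0],[-1,0,0,0,0],[-1,0,0,0,0]]';python3 -m jog '[[-1,0,0,0.1,0],[-1,0,0,0,0],[-1,0,0,0,0],[-1,0,0,0,0]]'
```

```text
time: 8.37
tcp_pos: [0.6059, -0.1808, 0.1761]
ee_rot: [[1.0, -0.0, -0.0], [-0.0, -1.0, 0.0], [-0.0, -0.0, -1.0]]
contact_force: [-2.2, 0.6, -1.1]
opening: 0.234
grip_force: 49.4
time: 8.7
tcp_pos: [0.6061, -0.1809, 0.1743]
ee_rot: [[1.0, -0.0, 0.001], [-0.0, -1.0, -0.0], [0.001, 0.0, -1.0]]
contact_force: [-1.2, 0.6, 0.3]
opening: 0.242
grip_force: 49.4
```

```bash
python3 -m jog '[[-0.3,0,0,0,0],[-0.3,0,0,0,0],[0.2,0,0,0,0],[0.2,0,0,0,0],[0.2,0,0,0,0],[0.2,0,0,-0.3,0],[0.2,0,0,-0.7,0],[0.4,0,0,-1,0],[1,0,0,-1,0],[1,0,0,-1,0],[1,0,0,-1,0],[1,0,0,-0.5,0]]'
python3 -c "
from h import *
go(.6017,.0626,.136)
im=r.camera('side');cv2.imwrite('pics/s3.png',cv2.resize(im[60:270,180:460],None,fx=2.5,fy=2.5))"
```

```text
time: 9.7
tcp_pos: [0.6069, -0.181, 0.2873]
ee_rot: [[1.0, -0.0, 0.005], [-0.0, -1.0, -0.001], [0.005, 0.001, -1.0]]
contact_force: [0.1, -0.1, -0.2]
opening: 1.003
grip_force: 0.0
t 9.7 tcp [ 0.6069 -0.181   0.2873] yaw -0.0 F [ 0.1 -0.1 -0.2] open 1.003 grip 0.0
units [ -0.29 -12.19   7.55]
```

View pics/s3.png

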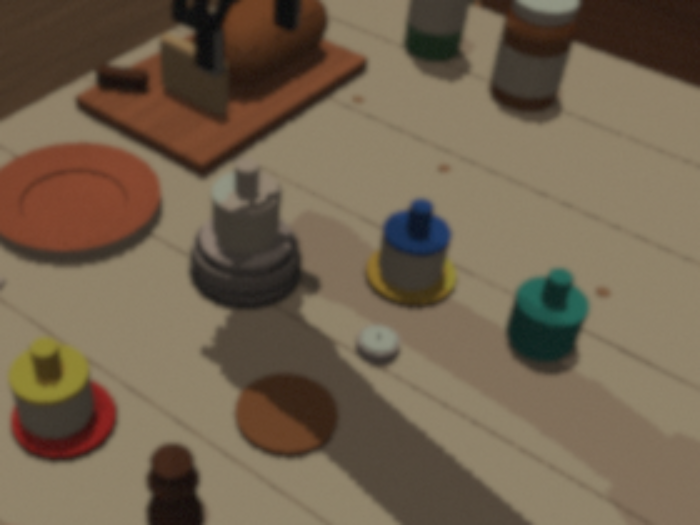

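The white crock stands upright on the lift with the plate sunk. Next I'll move yellow from the red trivet to the cork mat.

```bash
python3 -m jog '[[1,-0.25,-0.6,0,0],[1,0,-1,0,0],[1,0,-1,0,0],[1,0,-1,0,0],[1,0,-1,0,0],[1,0,-1,0,0],[1,0,-1,0,0],[1,0,-1,0,0],[1,0,-1,0,0],[1,0,-1,0,0],[1,0,-1,0,0],[1,0,-1,0,0]]'; python3 -m jog '[[1,0,-0.6,0,0],[1,0,0,0.8,0],[1,0,0,1,0],[1,0,0,1,0],[1,0,0,1,0],[1,0,0,1,0],[1,0,0,0.7,0],[1,0,0,0,0],[1,0,0,0,0],[1,0,0,0,0]]'
python3 -c "
from h import *
go(.6017,.0626,.136)"
```

```text
time: 10.75
tcp_pos: [0.5993, 0.053, 0.282]
ee_rot: [[1.0, 0.001, -0.004], [0.001, -1.0, -0.0], [-0.004, 0.0, -1.0]]
contact_force: [-0.1, -0.7, -0.0]
opening: 0.999
grip_force: 0.0
time: 11.58
tcp_pos: [0.601, 0.0634, 0.1744]
ee_rot: [[1.0, 0.0, 0.001], [0.0, -1.0, 0.0], [0.001, -0.0, -1.0]]
contact_force: [0.2, 0.1, 0.5]
opening: 0.995
grip_force: 0.0
t 11.58 tcp [0.601  0.0634 0.1744] yaw 0.01 F [0.2 0.1 0.5] open 0.995 grip 0.0
units [0.03 0.04 1.92]
```

```bash
python3 -m jog '[[1,0,0,0.7,0],[1,0,0,0.7,0],[1,0,0,0.5,0],[1,0,0,0,0],[-1,0,0,0,0],[-1,0,0,0,0],[-1,0,0,0,0],[-1,0,0,0,0],[-1,0,0,0,0],[-1,0,0,0,0],[-1,0,0,0,0],[-1,0,0,0,0]]' 50;python3 -m jog '[[-1,0,0,-0.3,0],[-1,0,0,-0.6,0],[-1,0,0,-0.9,0],[-1,0,0,-0.9,0],[-1,0,0,-0.9,0],[-1,0,0,-0.9,0],[-1,0,0,-0.7,0],[-1,0,0,-0.4,0],[-1,-0.2,0.18,0,0],[-1,-0.4,0.36,0,0],[-1,-0.6,0.53,0,0],[-1,-0.8,0.71,0,0]]'; python3 -m jog '[[-1,-0.8,0.71,0,0],[-1,-0.8,0.71,0,0],[-1,-0.8,0.71,0,0],[-1,-0.8,0.71,0,0],[-1,-0.7,0.62,0,0],[-1,-0.6,0.53,0,0],[-1,-0.4,0.36,0,0],[-1,-0.2,0.15,0,0],[-1,0,0,0,0],[-1,0,0,0,0],[-1,0,0,0,0]]'
python3 -c "
from h import *
go(.4605,-.0627,.138)"
```

```text
time: 12.58
tcp_pos: [0.6012, 0.063, 0.1366]
ee_rot: [[1.0, -0.0, 0.001], [-0.0, -1.0, -0.0], [0.001, 0.0, -1.0]]
contact_force: [-1.5, -1.8, 6.2]
opening: 0.237
grip_force: 48.8
time: 13.58
tcp_pos: [0.5594, 0.0274, 0.2464]
ee_rot: [[1.0, 0.001, -0.003], [0.001, -1.0, 0.0], [-0.003, -0.0, -1.0]]
contact_force: [-0.1, -1.1, -3.9]
opening: 0.242
grip_force: 49.1
time: 14.5
tcp_pos: [0.4596, -0.0617, 0.2479]
ee_rot: [[1.0, 0.001, 0.001], [0.001, -1.0, 0.0], [0.001, -0.0, -1.0]]
contact_force: [0.4, -0.1, -2.3]
opening: 0.239
grip_force: 49.2
t 14.5 tcp [ 0.4596 -0.0617  0.2479] yaw 0.07 F [ 0.4 -0.1 -2.3] open 0.239 grip 49.2
units [0.04 0.05 5.5 ]
```

```bash
python3 -m jog '[[-1,0,0,0.4,0],[-1,0,0,0.8,0],[-1,0,0,1,0],[-1,0,0,0.9,0],[-1,0,0,0.8,0],[-1,0,0,0.6,0],[-1,0,0,0.4,0],[-1,0,0,0.3,0],[-1,0,0,0.2,0],[-1,0,0,0.1,0],[-1,0,0,0,0],[-1,0,0,0,0]]'; python3 -c "
from h import *
go(.4605,-.0627,.1366)"
```

```text
time: 15.5
tcp_pos: [0.4593, -0.0624, 0.1383]
ee_rot: [[1.0, -0.0, 0.001], [-0.0, -1.0, -0.0], [0.001, 0.0, -1.0]]
contact_force: [0.5, -0.9, -3.6]
opening: 0.235
grip_force: 49.2
t 15.5 tcp [ 0.4593 -0.0624  0.1383] yaw -0.0 F [ 0.5 -0.9 -3.6] open 0.235 grip 49.2
units [0.06 0.01 0.09]
```

Touch down, release, rise, then go on to red at (.4926,.1992).

```bash
python3 -m jog '[[-1,0,0,0.1,0],[-1,0,0,0,0],[-0.3,0,0,0,0],[-0.3,0,0,0,0],[0.2,0,0,0,0],[0.2,0,0,0,0],[0.2,0,0,-0.4,0],[0.4,0,0,-0.9,0],[1,0,0,-1,0],[1,0,0,-1,0],[1,0,0,-1,0],[1,0,0,-1,0]]'; python3 -m jog '[[1,0,0,-1,0],[1,0,0,-1,0],[1,0,0,0,0],[1,0,0,0,0]]'; python3 -c "
from h import *
go(.4926,.1992,.1366)
im=r.camera('top');cv2.imwrite('pics/t2.png',im)"
```

```text
time: 16.5
tcp_pos: [0.4588, -0.0624, 0.2435]
ee_rot: [[1.0, 0.0, 0.001], [0.0, -1.0, -0.0], [0.001, 0.0, -1.0]]
contact_force: [1.0, -0.3, -0.0]
opening: 1.001
grip_force: 0.0
time: 16.83
tcp_pos: [0.4593, -0.0624, 0.2833]
ee_rot: [[1.0, 0.0, 0.003], [0.0, -1.0, -0.001], [0.003, 0.001, -1.0]]
contact_force: [-0.6, -0.3, -0.3]
opening: 1.001
grip_force: 0.0
t 16.83 tcp [ 0.4593 -0.0624  0.2833] yaw 0.0 F [-0.6 -0.3 -0.3] open 1.001 grip 0.0
units [  1.65 -13.08   7.33]
```

View pics/t2.png

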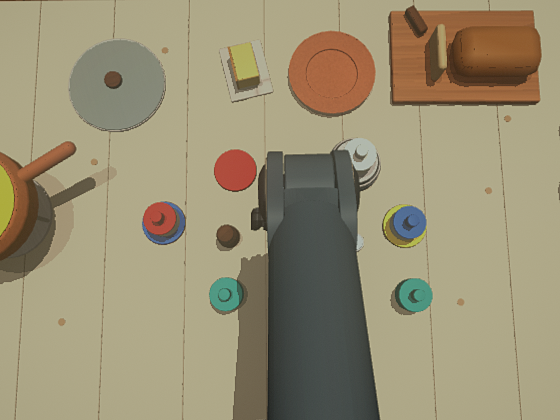

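The red trivet at (235,170) is now empty and fully visible. The white crock is on the lift at (361,157), and the arm hides the cork mat.

```bash
python3 -c "
from h import *
im=cv2.imread('pics/t2.png')
print(mec('top',cmask(im,(0,100,40),(16,255,255),BOX['R']),.008))
print(mec('top',cmask(im,*RNG['red'],BOX['B']),.058))"
python3 -m jog '[[1,0,-0.6,0,0],[1,0.14,-1,0,0],[1,0.14,-1,0,0],[1,0.14,-1,0,0],[1,0.14,-1,0,0],[1,0.14,-1,0,0],[1,0.14,-1,0,0],[1,0.14,-1,0,0],[1,0.14,-1,0,0],[1,0.14,-1,0,0],[1,0.14,-1,0,0],[1,0.14,-1,0,0]]'; python3 -m jog '[[1,0.14,-1,0,0],[1,0,-0.5,0,0],[1,0,0,0.8,0],[1,0,0,1,0],[1,0,0,1,0],[1,0,0,1,0],[1,0,0,1,0],[1,0,0,0.6,0],[1,0,0,0,0],[1,0,0,0,0],[1,0,0,0,0]]'
python3 -c "
from h import *
go(.4926,.1992,.1366)"
```

```text
(array([0.5959, 0.0604]), 0.0439)
(array([0.4929, 0.1986]), 0.0318)
time: 17.88
tcp_pos: [0.489, 0.1702, 0.2804]
ee_rot: [[1.0, 0.0, -0.003], [0.0, -1.0, -0.001], [-0.003, 0.001, -1.0]]
contact_force: [-0.6, 0.0, -0.1]
opening: 0.998
grip_force: 0.0
time: 18.8
tcp_pos: [0.493, 0.1998, 0.1747]
ee_rot: [[1.0, -0.0, 0.001], [-0.0, -1.0, 0.0], [0.001, -0.0, -1.0]]
contact_force: [0.4, -0.0, -0.0]
opening: 1.001
grip_force: 0.0
t 18.8 tcp [0.493  0.1998 0.1747] yaw -0.0 F [ 0.4 -0.  -0. ] open 1.001 grip 0.0
units [-0.02  0.03  1.9 ]
```

```bash
python3 -m jog '[[1,0,0,0.7,0],[1,0,0,0.7,0],[1,0,0,0.5,0],[1,0,0,0,0],[-1,0,0,0,0],[-1,0,0,0,0],[-1,0,0,0,0],[-1,0,0,0,0],[-1,0,0,0,0],[-1,0,0,0,0],[-1,0,0,0,0],[-1,0,0,0,0]]' 50;python3 -m jog '[[-1,0,0,-0.3,0],[-1,0,0,-0.6,0],[-1,0,0,-0.9,0],[-1,0,0,-0.9,0],[-1,0,0,-0.9,0],[-1,0,0,-0.9,0],[-1,0,0,-0.7,0],[-1,0,0,-0.4,0],[-1,0.15,0.2,0,0],[-1,0.3,0.4,0,0],[-1,0.45,0.6,0,0],[-1,0.6,0.8,0,0]]'; python3 -m jog '[[-1,0.6,0.8,0,0],[-1,0.6,0.8,0,0],[-1,0.6,0.8,0,0],[-1,0.6,0.8,0,0],[-1,0.5,0.7,0,0],[-1,0.4,0.6,0,0],[-1,0.25,0.35,0,0],[-1,0.1,0.1,0,0],[-1,0,0,0,0],[-1,0,0,0,0],[-1,0,0,0,0]]'
python3 -c "
from h import *
go(.5959,.060,.138)"
```

```text
time: 19.8
tcp_pos: [0.4928, 0.1996, 0.1365]
ee_rot: [[1.0, -0.0, 0.001], [-0.0, -1.0, -0.0], [0.001, 0.0, -1.0]]
contact_force: [-1.5, -1.6, 5.2]
opening: 0.239
grip_force: 48.8
time: 20.8
tcp_pos: [0.5219, 0.1591, 0.2466]
ee_rot: [[1.0, 0.002, -0.003], [0.002, -1.0, -0.001], [-0.003, 0.001, -1.0]]
contact_force: [0.4, 1.2, -2.9]
opening: 0.232
grip_force: 49.1
time: 21.72
tcp_pos: [0.5949, 0.062, 0.2479]
ee_rot: [[1.0, 0.002, -0.0], [0.002, -1.0, 0.001], [-0.0, -0.001, -1.0]]
contact_force: [-0.1, 1.1, -2.6]
opening: 0.235
grip_force: 49.1
t 21.72 tcp [0.5949 0.062  0.2479] yaw 0.12 F [-0.1  1.1 -2.6] open 0.235 grip 49.1
units [0.05 0.1  5.49]
```

Next target: blue at (.4804,-.2746).

```bash
python3 -m jog '[[-1,0.05,0.1,0.4,0],[-1,0,0,0.8,0],[-1,0,0,1,0],[-1,0,0,0.9,0],[-1,0,0,0.8,0],[-1,0,0,0.6,0],[-1,0,0,0.4,0],[-1,0,0,0.3,0],[-1,0,0,0.2,0],[-1,0,0,0.1,0],[-1,0,0,0.1,0],[-1,0,0,0,0]]'; python3 -m jog '[[-1,0,0,0,0],[-0.3,0,0,0,0],[-0.3,0,0,0,0],[0.2,0,0,0,0],[0.2,0,0,0,0],[0.2,0,0,-0.4,0],[0.4,0,0,-0.9,0],[1,0,0,-1,0],[1,0,0,-1,0],[1,0,0,-1,0],[1,0,0,-1,0],[1,0,0,-1,0]]'; python3 -m jog '[[1,0,0,-1,0],[1,0,0,-1,0],[1,-0.3,0.6,0,0],[1,-0.3,1,0,0],[1,-0.4,1,0,0],[1,-0.4,1,0,0],[1,-0.4,1,0,0],[1,-0.4,1,0,0],[1,-0.4,1,0,0],[1,-0.4,1,0,0],[1,-0.4,1,0,0],[1,-0.4,1,0,0]]'; python3 -c "
from h import *
go(.4804,-.2746,.1366)"
```

```text
time: 22.72
tcp_pos: [0.5971, 0.0587, 0.1367]
ee_rot: [[1.0, -0.0, 0.002], [-0.0, -1.0, 0.0], [0.002, -0.0, -1.0]]
contact_force: [-0.1, -0.6, -2.8]
opening: 0.237
grip_force: 49.1
time: 23.72
tcp_pos: [0.5964, 0.0586, 0.2637]
ee_rot: [[1.0, 0.0, 0.001], [0.0, -1.0, 0.0], [0.001, -0.0, -1.0]]
contact_force: [-0.1, -0.0, -0.4]
opening: 0.999
grip_force: 0.0
time: 24.72
tcp_pos: [0.5193, -0.1347, 0.3018]
ee_rot: [[1.0, -0.0, -0.0], [-0.0, -1.0, -0.0], [-0.0, 0.0, -1.0]]
contact_force: [-0.3, 0.4, 0.5]
opening: 0.998
grip_force: 0.0
t 24.72 tcp [ 0.5193 -0.1347  0.3018] yaw -0.02 F [-0.3  0.4  0.5] open 0.998 grip 0.0
units [-1.94  6.99  8.26]
```

```bash
python3 -m jog '[[1,-0.3,1,0,0],[1,-0.3,1,0,0],[1,-0.3,1,0,0],[1,-0.3,1,0,0],[1,-0.3,1,0,0],[1,-0.2,1,0,0],[1,-0.2,0.7,0,0],[1,0,0,0.8,0],[1,0,0,1,0],[1,0,0,1,0],[1,0,0,1,0],[1,0,0,1,0]]'; python3 -m jog '[[1,0,0,1,0],[1,0,0,0.6,0],[1,0,0,0,0],[1,0,0,0,0]]'; python3 -c "
from h import *
go(.4804,-.2746,.1366)
im=r.camera('top');cv2.imwrite('pics/t3.png',im)
print(mec('top',cmask(im,*RNG['red'],BOX['R']),.058))
print(mec('top',cmask(im,*RNG['red'],BOX['R'],False),.008))
m=cmask(im,(98,60,30),(125,255,255),BOX['B']);print('B triv',mec('top',m,.008),np.count_nonzero(m))"
```

```text
time: 25.72
tcp_pos: [0.4817, -0.2677, 0.2051]
ee_rot: [[1.0, -0.0, -0.0], [-0.0, -1.0, -0.0], [-0.0, 0.0, -1.0]]
contact_force: [0.1, 0.1, -0.3]
opening: 0.999
grip_force: 0.0
time: 26.05
tcp_pos: [0.4822, -0.2675, 0.1738]
ee_rot: [[1.0, -0.0, -0.001], [-0.0, -1.0, 0.0], [-0.001, -0.0, -1.0]]
contact_force: [-0.2, 1.1, -0.6]
opening: 0.999
grip_force: 0.0
t 26.05 tcp [ 0.4822 -0.2675  0.1738] yaw -0.01 F [-0.2  1.1 -0.6] open 0.999 grip 0.0
units [-0.09  0.35  1.86]
(array([0.5866, 0.055 ]), 0.0427)
(array([0.5977, 0.0597]), 0.0448)
B triv (array([0.4903, 0.2025]), 0.0426) 1407
```

View pics/t3.png

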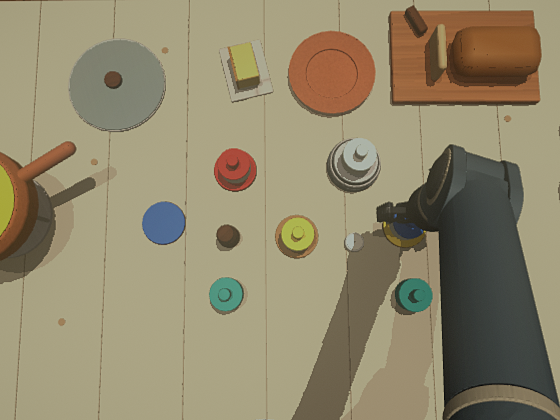

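Red is on its own trivet at (235,168), yellow is on the cork mat at (297,235), white is on the lift at (359,157), and the blue trivet at (163,222) is empty. Next is gripping blue.

```bash
python3 -c "
from h import *
im=cv2.imread('pics/t3.png')
print('yellow',mec('top',cmask(im,*RNG['yellow'],BOX['C']),.058))
m=cmask(im,(0,0,150),(180,32,255),BOX['L']);m=cv2.morphologyEx(m,cv2.MORPH_OPEN,cv2.getStructuringElement(2,(9,9)))
print('white',mec('top',m,.096))
m=cmask(im,(0,140,170),(9,255,255),BOX['R']);print('red?',mec('top',m,.058))"
python3 -m jog '[[1,-0.1,0.35,0.6,0],[1,0,0,0.7,0],[1,0,0,0.5,0],[1,0,0,0,0],[-1,0,0,0,0],[-1,0,0,0,0],[-1,0,0,0,0],[-1,0,0,0,0],[-1,0,0,0,0],[-1,0,0,0,0],[-1,0,0,0,0],[-1,0,0,0,0]]' 50;python3 -m jog '[[-1,0,0,-0.3,0],[-1,0,0,-0.6,0],[-1,0,0,-0.9,0],[-1,0,0,-0.9,0],[-1,0,0,-0.9,0],[-1,0,0,-0.9,0],[-1,0,0,-0.9,0],[-1,0,0,-0.9,0],[-1,0,0,-0.9,0],[-1,0,0,-0.6,0],[-1,0,0,-0.3,0],[-1,0,0,0,0]]'
python3 -c "
from h import *
go(.4903,.2025,.1366)"
```

```text
yellow (array([ 0.4603, -0.063 ]), 0.0318)
white (array([ 0.6049, -0.1795]), 0.0312)
red? (array([0.5974, 0.0585]), 0.0301)
time: 27.1
tcp_pos: [0.4808, -0.2747, 0.1385]
ee_rot: [[1.0, -0.0, 0.001], [-0.0, -1.0, -0.001], [0.001, 0.001, -1.0]]
contact_force: [-0.3, -0.7, 4.5]
opening: 0.235
grip_force: 49.0
time: 28.1
tcp_pos: [0.4808, -0.2744, 0.3016]
ee_rot: [[1.0, 0.0, 0.002], [0.0, -1.0, -0.001], [0.002, 0.001, -1.0]]
contact_force: [0.7, -0.2, -2.6]
opening: 0.238
grip_force: 49.2
t 28.1 tcp [ 0.4808 -0.2744  0.3016] yaw 0.01 F [ 0.7 -0.2 -2.6] open 0.238 grip 49.2
units [  0.46 -23.86   8.22]
```

```bash
python3 -m jog '[[-1,0,-0.3,0,0],[-1,0,-0.6,0,0],[-1,0.05,-0.9,0,0],[-1,0.05,-0.9,0,0],[-1,0.05,-0.9,0,0],[-1,0.05,-0.9,0,0],[-1,0.05,-0.9,0,0],[-1,0.05,-0.9,0,0],[-1,0.05,-0.9,0,0],[-1,0.05,-0.9,0,0],[-1,0,-0.9,0,0],[-1,0,-0.9,0,0]]'; python3 -m jog '[[-1,0,-0.9,0,0],[-1,0,-0.9,0,0],[-1,0,-0.9,0,0],[-1,0,-0.9,0,0],[-1,0,-0.9,0,0],[-1,0,-0.9,0,0],[-1,0,-0.9,0,0],[-1,0,-0.9,0,0],[-1,0,-0.9,0,0],[-1,0,-0.9,0,0],[-1,0,-0.9,0,0],[-1,0,-0.9,0,0]]'; python3 -m jog '[[-1,0,-0.9,0,0],[-1,0,-0.9,0,0],[-1,0,-0.7,0,0],[-1,0,-0.4,0,0],[-1,0,-0.25,0,0],[-1,0,0,0,0],[-1,0,0,0,0],[-1,0,0,0,0]]'
python3 -c "
from h import *
go(.4903,.2025,.1385)"
```

```text
time: 29.1
tcp_pos: [0.4875, -0.0741, 0.2988]
ee_rot: [[1.0, 0.001, -0.003], [0.001, -1.0, 0.001], [-0.003, -0.001, -1.0]]
contact_force: [-0.0, -0.4, -3.1]
opening: 0.231
grip_force: 49.2
time: 30.1
tcp_pos: [0.4869, 0.1413, 0.2988]
ee_rot: [[1.0, 0.001, -0.003], [0.001, -1.0, -0.0], [-0.003, 0.0, -1.0]]
contact_force: [0.2, -0.4, -3.3]
opening: 0.236
grip_force: 49.2
time: 30.77
tcp_pos: [0.4885, 0.2015, 0.2996]
ee_rot: [[1.0, -0.001, -0.0], [-0.001, -1.0, -0.001], [-0.0, 0.001, -1.0]]
contact_force: [0.6, -1.2, -2.0]
opening: 0.232
grip_force: 49.2
t 30.77 tcp [0.4885 0.2015 0.2996] yaw -0.08 F [ 0.6 -1.2 -2. ] open 0.232 grip 49.2
units [ 0.09 -0.06  8.06]
```

```bash
python3 -m jog '[[-1,0.1,-0.05,0.4,0],[-1,0,0,0.8,0],[-1,0,0,1,0],[-1,0,0,1,0],[-1,0,0,1,0],[-1,0,0,1,0],[-1,0,0,1,0],[-1,0,0,0.7,0],[-1,0,0,0.5,0],[-1,0,0,0.3,0],[-1,0,0,0.2,0],[-1,0,0,0,0]]'; python3 -m jog '[[-1,0,0,0.1,0],[-1,0,0,0,0],[-1,0,0,0,0]]'
```

```text
time: 31.77
tcp_pos: [0.4905, 0.2034, 0.1415]
ee_rot: [[1.0, -0.0, -0.0], [-0.0, -1.0, -0.0], [-0.0, 0.0, -1.0]]
contact_force: [-0.3, -0.8, -3.9]
opening: 0.238
grip_force: 49.3
time: 32.02
tcp_pos: [0.4908, 0.2037, 0.1405]
ee_rot: [[1.0, -0.0, 0.001], [-0.0, -1.0, 0.0], [0.001, -0.0, -1.0]]
contact_force: [0.5, 0.4, -2.4]
opening: 0.235
grip_force: 49.3
```

```bash
python3 -m jog '[[-1,0,0,0.1,0],[-1,0,0,0,0],[-0.3,0,0,0,0],[-0.3,0,0,0,0],[0.2,0,0,0,0],[0.2,0,0,0,0],[0.2,0,0,-0.4,0],[0.4,0,0,-0.9,0],[1,0,0,-1,0],[1,0,0,-1,0],[1,0,0,-1,0],[1,0,0,-1,0]]'; python3 -m jog '[[1,0,0,-1,0],[1,0,0,-1,0],[1,-0.1,0.6,0,0],[1,-0.1,1,0,0],[1,-0.1,1,0,0],[1,-0.1,1,0,0],[1,-0.1,1,0,0],[1,-0.1,1,0,0],[1,-0.1,1,0,0],[1,-0.1,1,0,0],[1,-0.1,1,0,0],[1,-0.1,1,0,0]]'; python3 -c "
from h import *
go(.4603,-.063,.1366)"
```

```text
time: 33.02
tcp_pos: [0.4903, 0.2037, 0.2455]
ee_rot: [[1.0, 0.0, 0.0], [0.0, -1.0, 0.0], [0.0, -0.0, -1.0]]
contact_force: [-0.8, 0.1, -0.5]
opening: 1.002
grip_force: 0.0
time: 34.02
tcp_pos: [0.4697, 0.0101, 0.2837]
ee_rot: [[1.0, -0.0, -0.0], [-0.0, -1.0, -0.0], [-0.0, 0.0, -1.0]]
contact_force: [0.2, 0.2, 0.8]
opening: 1.001
grip_force: 0.0
t 34.02 tcp [0.4697 0.0101 0.2837] yaw -0.02 F [0.2 0.2 0.8] open 1.001 grip 0.0
units [-0.46  3.65  7.36]
```

```bash
python3 -m jog '[[1,-0.2,1,0,0],[1,-0.2,1,0,0],[1,0,0.9,0,0],[1,0,0.5,0,0],[1,0,0,0.8,0],[1,0,0,1,0],[1,0,0,1,0],[1,0,0,1,0],[1,0,0,1,0],[1,0,0,0.6,0],[1,0,0,0,0],[1,0,0,0,0]]'; python3 -c "
from h import *
go(.4603,-.063,.1366)
im=r.camera('top');cv2.imwrite('pics/t4.png',im)
m=cmask(im,(98,60,30),(125,255,255),BOX['B']);print('B all',mec('top',m,.008))
m=cmask(im,(98,60,140),(125,255,255),BOX['B']);print('B lid',mec('top',m,.058))
m=cmask(im,(18,95,60),(38,255,255),BOX['Y']);print('Y triv',mec('top',m,.008))"
```

```text
time: 35.02
tcp_pos: [0.4622, -0.0562, 0.1756]
ee_rot: [[1.0, 0.0, -0.001], [0.0, -1.0, 0.0], [-0.001, -0.0, -1.0]]
contact_force: [0.4, 0.6, 1.6]
opening: 0.998
grip_force: 0.0
t 35.02 tcp [ 0.4622 -0.0562  0.1756] yaw 0.03 F [0.4 0.6 1.6] open 0.998 grip 0.0
units [-0.09  0.34  1.95]
B all (array([0.491 , 0.2044]), 0.0443)
B lid (array([0.4872, 0.1923]), 0.0412)
Y triv (array([ 0.479 , -0.2767]), 0.0441)
```

View pics/t4.png

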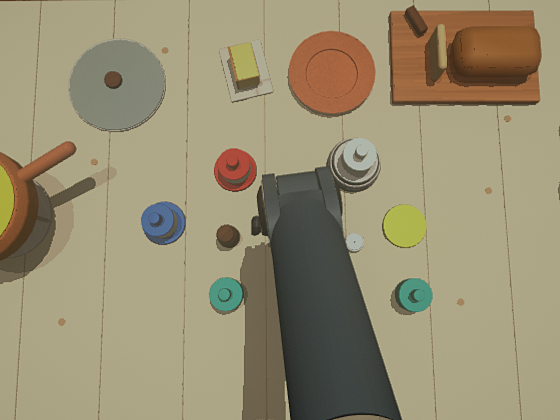

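Blue is on its trivet at (163,222) and the yellow trivet at (405,226) is empty. Yellow is the last one.

```bash
python3 -m jog '[[1,-0.1,0.35,0.7,0],[1,0,0,0.7,0],[1,0,0,0.5,0],[1,0,0,0,0],[-1,0,0,0,0],[-1,0,0,0,0],[-1,0,0,0,0],[-1,0,0,0,0],[-1,0,0,0,0],[-1,0,0,0,0],[-1,0,0,0,0],[-1,0,0,0,0]]' 50;python3 -m jog '[[-1,0,0,-0.3,0],[-1,0,0,-0.6,0],[-1,0,0,-0.9,0],[-1,0,0,-0.9,0],[-1,0,0,-0.9,0],[-1,0,0,-0.9,0],[-1,0,0,-0.7,0],[-1,0,0,-0.4,0],[-1,0.05,0.3,0,0],[-1,0.05,0.6,0,0],[-1,0.08,0.9,0,0],[-1,0.1,0.9,0,0]]'; python3 -m jog '[[-1,0.1,0.9,0,0],[-1,0.1,0.9,0,0],[-1,0.1,0.9,0,0],[-1,0.1,0.9,0,0],[-1,0.1,0.9,0,0],[-1,0.1,0.9,0,0],[-1,0.1,0.9,0,0],[-1,0.05,0.8,0,0],[-1,0,0.6,0,0],[-1,0,0.3,0,0],[-1,0,0,0,0],[-1,0,0,0,0]]'
python3 -c "
from h import *
go(.479,-.2765,.137)"
```

```text
time: 36.07
tcp_pos: [0.4609, -0.0632, 0.1385]
ee_rot: [[1.0, 0.0, 0.001], [0.0, -1.0, -0.0], [0.001, 0.0, -1.0]]
contact_force: [-1.3, 0.7, 6.0]
opening: 0.236
grip_force: 48.8
time: 37.07
tcp_pos: [0.4652, -0.1181, 0.2486]
ee_rot: [[1.0, 0.001, -0.002], [0.001, -1.0, 0.0], [-0.002, -0.0, -1.0]]
contact_force: [-0.3, 0.2, -3.4]
opening: 0.233
grip_force: 49.2
time: 38.07
tcp_pos: [0.4808, -0.2769, 0.2493]
ee_rot: [[1.0, 0.0, -0.001], [0.0, -1.0, 0.001], [-0.001, -0.001, -1.0]]
contact_force: [0.9, 0.2, -3.0]
opening: 0.235
grip_force: 49.2
t 38.07 tcp [ 0.4808 -0.2769  0.2493] yaw 0.0 F [ 0.9  0.2 -3. ] open 0.235 grip 49.2
units [-0.08 -0.01  5.61]
```

```bash
python3 -m jog '[[-1,-0.05,0,0.4,0],[-1,0,0,0.8,0],[-1,0,0,1,0],[-1,0,0,0.9,0],[-1,0,0,0.8,0],[-1,0,0,0.6,0],[-1,0,0,0.4,0],[-1,0,0,0.3,0],[-1,0,0,0.2,0],[-1,0,0,0.1,0],[-1,0,0,0.05,0],[-1,0,0,0,0]]'; python3 -m jog '[[-1,0,0,0,0],[-0.3,0,0,0,0],[-0.3,0,0,0,0],[0.2,0,0,0,0],[0.2,0,0,0,0],[0.2,0,0,-0.4,0],[0.4,0,0,-0.9,0],[1,0,0,-1,0],[1,0,0,-1,0],[1,0,0,-1,0],[1,0,0,-1,0],[1,0,0,-1,0]]'; python3 -m jog '[[1,0,0,-1,0],[1,0,0,-1,0],[1,0,1,0,0],[1,0,1,0,0],[1,0,1,0,0],[1,0,1,0,0],[1,0,1,0,0],[1,0,1,0,0],[1,0,1,0,0],[1,0,1,0,0],[1,0,0,0,0],[1,0,0,0,0]]'; python3 -c "
from h import *
go(.4,-.43,.3)
im=r.camera('top');cv2.imwrite('pics/t5.png',im)
cv2.imwrite('pics/s5.png',cv2.resize(r.camera('side')[100:340,140:460],None,fx=2.4,fy=2.4))"
```

```text
time: 39.07
tcp_pos: [0.4804, -0.2776, 0.1393]
ee_rot: [[1.0, -0.0, 0.001], [-0.0, -1.0, -0.0], [0.001, 0.0, -1.0]]
contact_force: [0.8, 0.4, -2.3]
opening: 0.236
grip_force: 49.3
time: 40.07
tcp_pos: [0.4801, -0.2774, 0.2668]
ee_rot: [[1.0, 0.0, 0.001], [0.0, -1.0, -0.0], [0.001, 0.0, -1.0]]
contact_force: [0.1, -0.7, -0.2]
opening: 0.998
grip_force: 0.0
time: 41.07
tcp_pos: [0.4795, -0.4384, 0.3052]
ee_rot: [[1.0, -0.002, 0.0], [-0.002, -1.0, -0.0], [0.0, 0.0, -1.0]]
contact_force: [0.5, 1.9, 0.2]
opening: 1.001
grip_force: 0.0
t 41.07 tcp [ 0.4795 -0.4384  0.3052] yaw -0.12 F [0.5 1.9 0.2] open 1.001 grip 0.0
units [-3.98 -0.41  0.26]
```

View pics/t5.png

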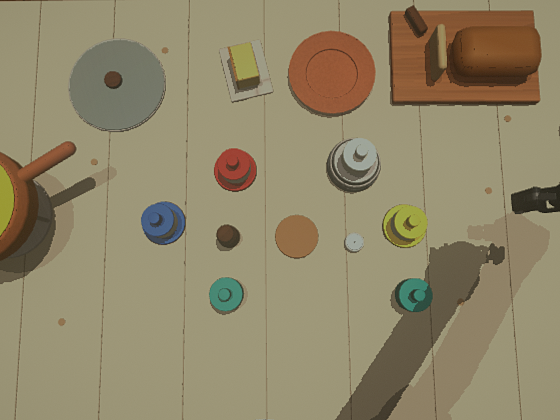

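View pics/s5.png

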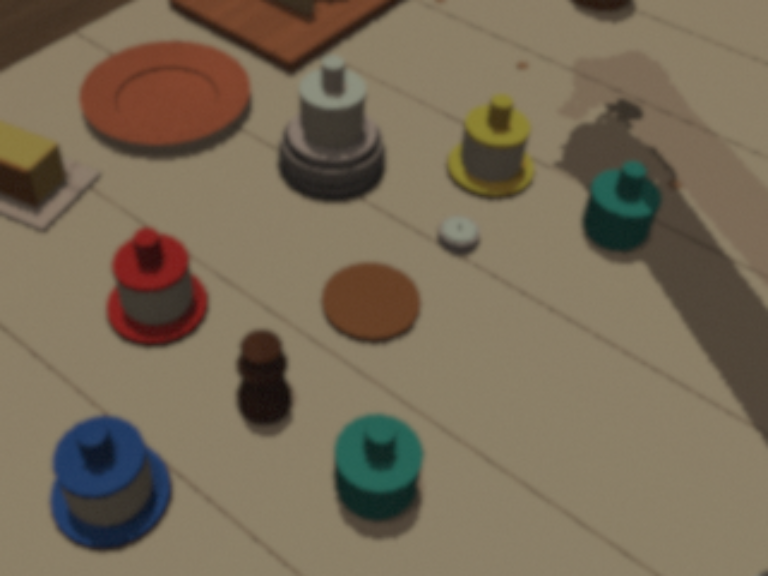

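Both views show all four crocks upright and centred on their own places: red (235,168), blue (163,222), yellow (405,226), and white on the sunk lift (357,160). The gripper is clear of everything, so I'm handing in.

```bash
python3 -c "
from rig import r
print(r.sign_off())"
```

```text
the job is handed in; nothing more can be done
None
```

I handed the job in at about 41 s of the 128 s: the red, blue and yellow crocks stand on their own trivets and the white crock is on the sunk lift, all upright and centred in the last pictures, though the hand-in returned no verdict.

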